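Store the small jar from the crowded carrier

ROBOT

A 6-joint arm with a two-finger parallel gripper is mounted at the origin on a cart in front of the work surface, level with it; the furniture and walls round the work are solid. World frame = base frame: x ahead of the robot, y to its left, z up, the work surface at z = 0. Lengths are in mm, angles in rad, forces in N, time in s.
With the tool pointing down it reaches from about 350 to 975 mm from the base axis. Payload 17.4 kg.
Tool frame: the origin (TCP) lies midway between the tips of the shut fingers; the grasp point (between the pads) lies 19 mm behind it (bot.grasp_offset is the z of the grasp point in the tool frame, in mm); z points along the fingers, y is the direction in which the jaws open and shut (so a half turn about z gives the same grasp; the last joint's range is limited). The gripper opens to 85 mm and grips with 20 to 120 N. Pads are 22 mm wide; open, the fingers measure 114 mm over their backs; the gripper's body (76 mm by 85 mm) begins 54 mm behind the grasp point. The pads swing forward as they close: fully open they stand 13 mm farther back than shut.
Start: joints at [-1.262, 0.116, 1.442, -0, 1.584, -0.038], TCP at [229.417, -634.823, 231.303] pointing down, gripper open.
Joint ranges: [-2.83, 2.83], [-0.83, 2.19], [0.07, 2.5], [-1.14, 4.28], [0.01, 3], [-2.97, 2.97]. Speed limits (rad/s): [1.89, 1.89, 2.22, 3.14, 3.14, 3.14].

INTERFACE

Orientations are given as a rotation vector (axis times angle).
In Python, from cell import get_state, get_image, bot gives the robot as it stands.
- The arm moves only by the tool play_rows, never from a script. Its argument "commands" is a list of rows, each a list of 5 numbers: the closure, from 0 (fully open) to 1 (shut), then the shift along the tool's x, y, z in mm, then the turn about the tool's z in degrees. In form: [[jaw, dx, dy, dz, twist], ...]. A call has 1 to 12 rows; each row shifts and turns the commanded pose from where the row before left it, along the tool's axes as they then stand; what a row does not reach is not made up. A row lasts 1/10 s, in which the tool goes at most 50 mm and 8.59 degrees, less where a joint would pass 70% of its speed; a pose out of reach is approached as far as the arm can. A call is refused whole if a number of a shift passes 50 or a number of a turn 8.59, either way. A call with a gripper value outside its range is refused whole. The fingers move at their own pace and stop on an object; "squeeze" is the grip in N (left out, the last holds). Time passes only in rows, so rows that do not move let the fingers close. It gives the time, the measured TCP pose, the force and the opening at its end, in the units of the state.
- get_state(): the state, without advancing time (a new reading comes with each control period).
- get_image(name): name is "scene" or "side" or "wrist"; returns a dict with "color" (420x560x3 uint8, blue, green, red), "range_z" (420x560 float32, mm along the optical axis (not along the pixel's ray), 0 where there is no reading), "K" (3x3 intrinsics, pixels), "k1" (the pictures are not rectified: a ray, as slopes to the right and down, at radius r is drawn at 1 + k1 r^2 times it, then the intrinsics apply), "xyz" and "attitude" of the camera in the world. Camera axes: x right, y down, z forward; pixel columns grow to the right and rows downward; lengths in mm; the calibration is good to about 2 mm. A picture is of the moment at which its call begins.
- bot.hand_in(): hands the job in, once; it reports no verdict.
The state is a dict: "time_s": time; "joint_pos": joint angles; "joint_velocities": joint speeds; "tau": joint torques, N m; "ee_pos": TCP position; "eef_rot": TCP orientation; "force": force on the tool from outside, world axes, zero at the start; "torque": the same for the moment, N m; "gripper_width": finger opening in mm.
Only numpy, scipy, OpenCV 4.12 (cv2) and the standard library are available. Lean on these libraries where they do the work, as an engineer would, in place of code of your own. Each camera call takes 0.05 s, during which the arm holds its last target.

TASK

Put the smallest sample jar away: slide the cover of the storage box fully open, lift the small jar standing in the middle of the round carrier out through the one gap between its neighbours without shifting them, and stand it upright inside the square frame on the floor of the box without letting it fall. Then let go and slide the cover fully shut again, leaving everything else where it stands.

Things in the scene. Friction and masses are not known exactly. Their poses are not given: they have to be found in the camera images.
- carrier: Fixed round aluminium jar carrier, 234 mm across; origin at the centre of its underside, z up. Plate 8 mm thick (jars stand on it); wire ring round the edge, top at 33 mm. One centre seat and six seats 74 mm from it: those at 30, 150, 210, 330 degrees from its own x axis hold taller jars; those at 90 and 270 (own +y and -y) are empty: the only gap for fingers. May be turned to any angle.
- small_jar: The smallest jar, in the centre seat of the carrier: white plastic, upright, 67 mm tall, 0.12 kg. Body 52 mm in diameter up to 56 mm above its underside, above it a lid 48 mm in diameter that does not come off. Origin at the centre of its underside, z up.
- mid_jar_a: Neighbour of the small jar in one of the four taken outer seats (which one varies), loose, not to be shifted: a white jar 58 mm in diameter, 83 mm tall. Origin at the centre of its underside.
- mid_jar_b: Neighbour of the small jar in one of the four taken outer seats (which one varies), loose, not to be shifted: a white jar 58 mm in diameter, 83 mm tall. Origin at the centre of its underside.
- big_jar_a: Neighbour of the small jar in one of the four taken outer seats (which one varies), loose, not to be shifted: a white jar 66 mm in diameter, 91 mm tall. Origin at the centre of its underside.
- big_jar_b: Neighbour of the small jar in one of the four taken outer seats (which one varies), loose, not to be shifted: a white jar 66 mm in diameter, 91 mm tall. Origin at the centre of its underside.
- box: Fixed grey open-topped box, 116 mm (own x) by 150 mm (own y) by 84 mm high, walls 6 mm, inner floor 6 mm above the bench. Origin at the centre of its underside. The cover slides along its own y. Two rails, 10 mm wide outside the long walls, top 95 mm above the bench, run on to 215 mm from the origin along own +y, on posts; the cover slides out between them.
- nest (a point): Centre of the box's inner floor, 6 mm above the bench, axes as the box. A low black square frame, 66 mm clear inside and 10 mm high, surrounds it; the small jar stands inside this frame.
- cover (a joint): Position of the sliding steel cover on the box (m): 0 = fully shut, 0.135 = fully open. It grows as the cover slides along the box's own +y. It starts shut or slightly ajar, stays where it is left, and takes about 2 N to push.
- cover_handle (a point): Grip point of the black handle on the cover, 112 mm above the bench; moves with the cover (when shut, 30 mm towards own +y from the box's centre). The handle is an upright bar 60 mm along the box's x, 12 mm thick along its y, from 99 to 124 mm above the bench, on a foot 22 mm thick. Cover top: 91 mm above the bench.
- brown_bottle: Bystander: brown glass bottle, 56 mm in diameter, 114 mm tall, near the back between carrier and box; leave alone. Origin at the centre of its underside.
- timer: Bystander: small bench timer, 62 x 72 x 20 mm, right of the carrier; leave alone. Origin at the centre of its underside.
- vial: Bystander: small glass vial, 27 mm in diameter, 56 mm tall, behind the carrier; leave alone. Origin at the centre of its underside.
- tape_roll: Bystander: roll of tape lying flat, 72 mm in diameter, 19 mm high, left of the box; leave alone. Origin at the centre of its underside.
Mind the look-alikes: they are no part of the job. Leave any orange look-alike of the small_jar alone.

How it is judged:
By the outcome, as a careful person would: the job done as asked, in the order asked, and still so for the second after the job is handed in, with the robot touching nothing.
It also fails if it takes over 72 s, if anything falls off the work surface, if the arm or the gripper's body presses on something with over 40 N, if the wrist force passes 120 N, or if a joint passes its speed limit or range.

## Working session

There is one attempt and no reset: what is moved stays moved. The work goes in short steps, Python scripts to look and compute and a tool call to move; the robot and the scene stay as the last step left them, time stands still between calls to the robot, and variables do not carry over. Pictures are saved under pics/ and viewed, and the job is handed in when it is done.

Besides the shell and the picture viewer there is one more tool, called after ">>>" as a command line: name --pt "numbers of a row" for each row, then --argument value for the rest. play_rows: Moves the arm, as the interface text tells. Its arguments: {"type":"object","properties":{"commands":{"type":"array"},"squeeze":{"type":"number"}},"required":["commands"]}

```bash
ls; mkdir -p pics; cat > h.py <<'E'
import numpy as np, cv2
from cell import get_state,get_image,bot
from scipy.spatial.transform import Rotation as R
def rot(im):
    a=np.array(im["attitude"],float)
    return a if a.shape==(3,3) else R.from_rotvec(a).as_matrix()
def rays(im,uv):
    uv=np.asarray(uv,float).reshape(-1,2);K=np.array(im["K"],float)
    d=(uv-[K[0,2],K[1,2]])/[K[0,0],K[1,1]]
    s=d.copy()
    for _ in range(30): s=d/(1+im["k1"]*(s**2).sum(1,keepdims=True))
    return np.c_[s,np.ones(len(s))]
def onplane(im,uv,z):
    w=rays(im,uv)@rot(im).T;c=np.array(im["xyz"],float)
    return c+w*((z-c[2])/w[:,2])[:,None]
def cloud(im):
    h,w=im["range_z"].shape
    v,u=np.mgrid[:h,:w]
    r=rays(im,np.c_[u.ravel(),v.ravel()])*im["range_z"].reshape(-1,1)
    P=r@rot(im).T+np.array(im["xyz"],float)
    P[im["range_z"].ravel()==0]=np.nan
    return P.reshape(h,w,3)
def save(im,n,s=None):
    cv2.imwrite(n,im["color"])
E
python3 - <<'E'
from h import *
print(get_state())
print(bot.grasp_offset,[a for a in dir(bot) if a[0]!='_'])
for n in ["scene","side","wrist"]:
    im=get_image(n);save(im,f"pics/{n}0.png");print(n,im["xyz"],im["attitude"],im["K"],im["k1"])
E
```

```text
pics
{'time_s': 0.0, 'joint_pos': array([-1.26186007e+00,  1.16481417e-01,  1.44227073e+00,  4.22081333e-06,
        1.58401909e+00, -3.78069860e-02]), 'joint_velocities': array([ 0.00195834, -0.00048009,  0.00030412, -0.00013651, -0.00052963,
        0.00119206]), 'tau': array([-1.64850726e-04, -7.31982493e+01, -6.32491064e+01, -3.73370779e-05,
        6.28092326e-03,  2.53459785e-05]), 'ee_pos': array([ 229.31767629, -634.64197428,  230.56186467]), 'eef_rot': array([-3.09334539e+00, -5.41737093e-01,  2.43545859e-04]), 'force': array([ 0.58058361, -0.77342235, -0.56315198]), 'torque': array([ 0.0508509 , -0.00631115, -0.001568  ]), 'gripper_width': 85.55494025153044}
-18.700000000000003 ['Unreachable', 'grasp_offset', 'hand_in']
scene [-197.96837365  682.03215487 1164.97607522] [-1.17254355  2.35889553 -0.93066979] [[422.14531571   0.         286.29425206]
 [  0.         422.14531571 203.73360939]
 [  0.           0.           1.        ]] -0.08777750735918499
side [  445.10324854 -1059.78935116   650.01135479] [-2.02577378  0.17343175 -0.1126477 ] [[433.07533149   0.         276.81255173]
 [  0.         433.07533149 217.58488551]
 [  0.           0.           1.        ]] -0.13071486908298324
wrist [ 294.09021081 -612.51811734  373.99142327] [ 2.38085127 -1.67121097 -0.23252562] [[377.28047415   0.         278.06872078]
 [  0.         377.28047415 205.74855633]
 [  0.           0.           1.        ]] -0.0898521074989892
```

View pics/scene0.png

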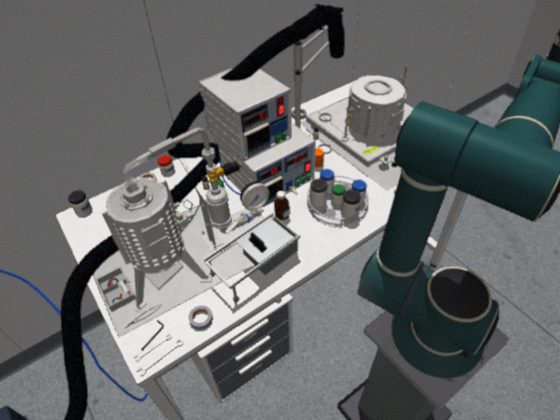

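View pics/side0.png

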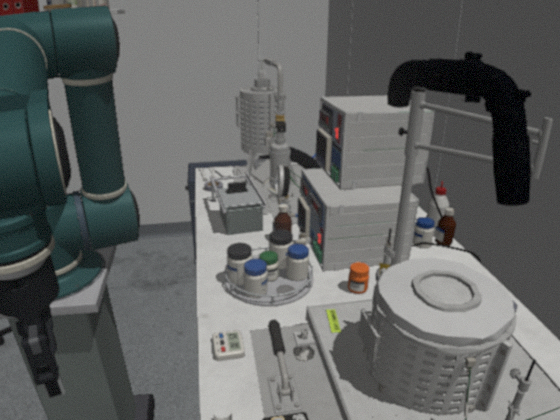

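View pics/wrist0.png

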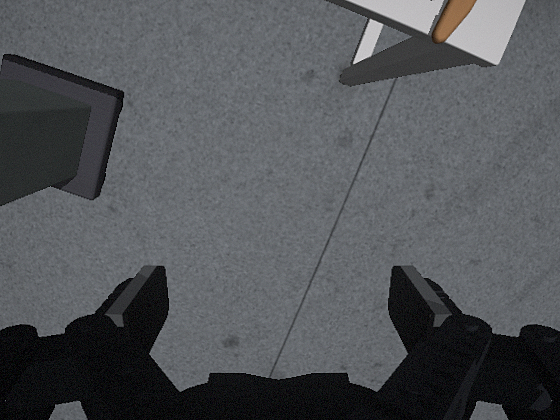

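The scene view shows the carrier at about (338,197) with the green-lidded jar in the middle. The box is at about (262,250) with its black handle at (258,241), and there is an orange look-alike jar at (319,158). Next I'll measure these.

```bash
python3 - <<'E'
from h import *
im=get_image("scene");c=im["color"]
P=cloud(im)
np.save("P0.npy",P)
cv2.imwrite("pics/crop_s.png",cv2.resize(c[130:310,180:400],None,fx=3.5,fy=3.3,interpolation=cv2.INTER_CUBIC))
for n,uv in dict(green=(339,190),handle=(258,241),tape=(200,317),brown=(282,200),bench=(300,250),orange=(319,158),cover=(240,255),silver=(360,105)).items():
    print(n,P[uv[1],uv[0]].round(1))
im2=get_image("side");P2=cloud(im2)
cv2.imwrite("pics/crop_side.png",cv2.resize(im2["color"][160:310,190:390],None,fx=4,fy=4,interpolation=cv2.INTER_CUBIC))
for n,uv in dict(green=(269,257),lidblue=(256,268),bench=(215,310),orange=(358,270)).items():
    print(n,P2[uv[1],uv[0]].round(1))
E
```

```text
green [ 576.2 -114.2   80.5]
handle [533.1 269.1 119.1]
tape [475.7 532.3   4.1]
brown [652.3  87.9  93.4]
bench [493.6 130.5   2.7]
orange [ 786.2 -196.    49.8]
cover [602.1 306.2   1.6]
silver [ 807.8 -424.5  199.4]
green [ 588.8 -135.2   74.6]
lidblue [ 547.1 -202.4   89.1]
bench [ 443.3 -230.7   -0.8]
orange [ 797.5 -216.7   64.6]
```

View pics/crop_s.png

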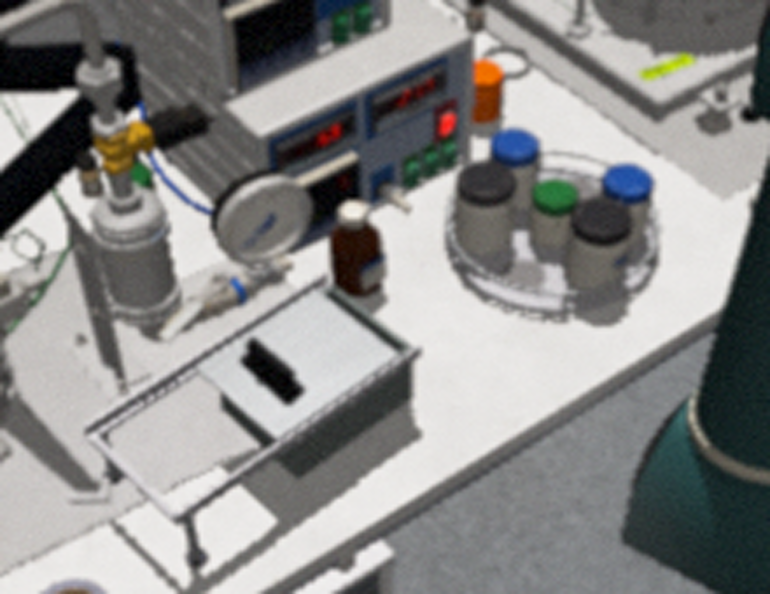

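View pics/crop_side.png

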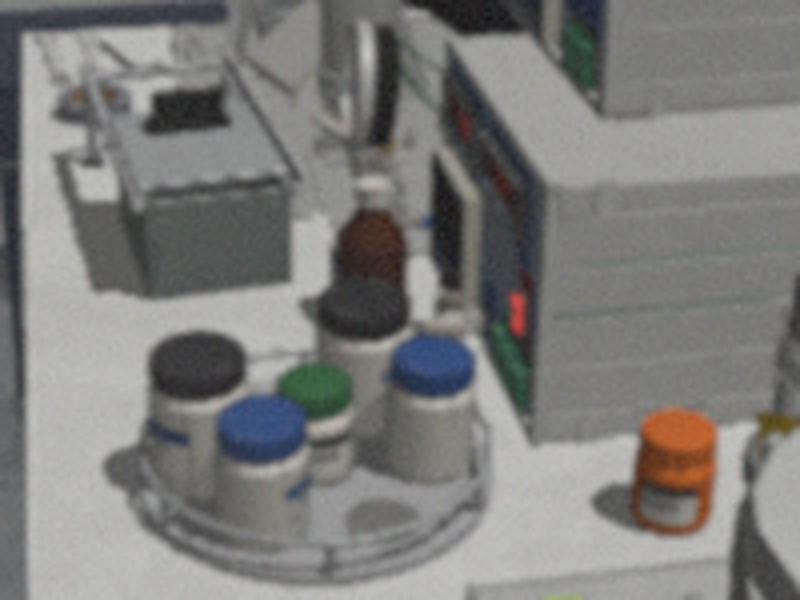

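The jar meant is the one with the green lid, at scene (339,187) and side (269,257): it is the smallest and sits in the centre seat. The orange one at (319,158) stands on the bench, so it is the decoy. Blue lids are on the mid jars and dark lids on the big jars.

```bash
cat >> h.py <<'E'
def lids(im,roi):
    x0,y0,x1,y1=roi
    hsv=cv2.cvtColor(im["color"],cv2.COLOR_BGR2HSV);out={}
    for n,(lo,hi) in dict(green=((50,90,40),(85,255,255)),blue=((100,120,60),(125,255,255)),dark=((0,0,0),(180,90,75))).items():
        m=cv2.inRange(hsv,lo,hi);M=np.zeros_like(m);M[y0:y1,x0:x1]=m[y0:y1,x0:x1]
        k,l,s,ce=cv2.connectedComponentsWithStats(M)
        out[n]=[(s[i].tolist(),ce[i].round(1).tolist()) for i in range(1,k) if s[i][4]>25]
    return out
E
python3 - <<'E'
from h import *
for n,roi in (("scene",(300,160,375,225)),("side",(220,220,320,300))):
    im=get_image(n);P=cloud(im)
    for k,v in lids(im,roi).items():
        for s,ce in v:
            x,y,w,h,a=s
            # top surface points from the depth in bbox
            z={'green':75,'blue':91,'dark':99}[k]
            q=P[y:y+h,x:x+w].reshape(-1,3)
            q=q[abs(q[:,2]-z)<6]
            print(n,k,s,ce,onplane(im,[ce],z-5)[0].round(1),np.median(q,0).round(1) if len(q) else None,len(q))
E
```

```text
scene green [300, 172, 10, 11, 57] [305.0, 177.0] [715.4 -66.6  70. ] [736.6 -69.4  73.7] 8
scene green [332, 185, 13, 10, 104] [338.1, 189.3] [ 588.5 -121.8   70. ] [ 585.9 -118.4   76.9] 97
scene blue [321, 170, 12, 10, 108] [326.4, 174.4] [ 664.  -128.5   86. ] [ 659.3 -125.5   93.2] 100
scene blue [352, 180, 14, 12, 121] [358.8, 185.4] [ 545.8 -183.9   86. ] [ 545.1 -183.2   91.9] 121
scene dark [300, 160, 9, 24, 61] [302.6, 169.3] [734.5 -69.7  94. ] [735.3 -79.7  99.6] 23
scene dark [311, 178, 17, 15, 185] [318.8, 185.6] [628.6 -61.3  94. ] [629.6 -60.8 100.7] 169
scene dark [337, 188, 24, 17, 231] [351.0, 196.7] [ 515.1 -115.5   94. ] [ 511.9 -115.4  100.1] 184
side green [261, 252, 16, 12, 109] [269.1, 256.6] [ 590.5 -126.    70. ] [ 588.5 -128.1   72.8] 138
side blue [289, 244, 19, 14, 180] [298.2, 250.6] [ 664.  -135.4   86. ] [ 662.7 -133.8   89.2] 190
side blue [245, 259, 21, 16, 210] [255.8, 265.9] [ 548.4 -188.5   86. ] [ 545.5 -188.3   88.7] 230
side dark [222, 220, 7, 13, 44] [225.2, 224.2] [490.1  26.6  94. ] None 0
side dark [269, 220, 23, 25, 393] [280.4, 234.0] [632.5 -55.4  94. ] [630.  -65.5  96.9] 227
side dark [298, 220, 8, 13, 76] [301.8, 224.8] [701.2 -12.5  94. ] None 0
side dark [310, 220, 10, 41, 224] [314.7, 234.6] [722.6 -74.1  94. ] [735.8 -43.5 100.2] 34
side dark [228, 244, 23, 16, 306] [238.8, 251.5] [ 513.6 -128.2   94. ] [ 513.6 -124.3   96.9] 252
```

```bash
cat >> h.py <<'E'
def plan(target,yaw=None):
    """tool shifts (current axes) to target, and twist deg to make tool x point at yaw (mod 180)"""
    s=get_state();Rm=R.from_rotvec(s["eef_rot"]).as_matrix()
    d=Rm.T@(np.array(target,float)-s["ee_pos"])
    cy=np.degrees(np.arctan2(Rm[1,0],Rm[0,0]))
    print("t",round(s["time_s"],2),"pos",s["ee_pos"].round(1),"yaw",cy.round(2),"q",np.round(s["joint_pos"],2),"tooldelta",d.round(1),"tilt",Rm[:,2].round(4))
    if yaw is not None:
        e=(yaw-cy+90)%180-90; print("twist",round(-e,2))
    return d
E
python3 - <<'E'
from h import *
plan((500,-60,330),26)
im=get_image("wrist");print(rot(im)[:,2],rot(im)[:,0])
im=get_image("scene")
P=cloud(im)
m=(abs(P[...,2]-93)<4)&(P[...,0]>400)&(P[...,0]<650)&(P[...,1]>120)&(P[...,1]<480)
q=P[m][:,:2];print(len(q),cv2.minAreaRect(q.astype(np.float32)))
for x in q[::25]: print(x.round(),end=' ')
E
```

```text
t 0.35 pos [ 229.4 -634.8  231.1] yaw 19.87 q [-1.26  0.12  1.44 -0.    1.58 -0.04] tooldelta [ 449.9 -448.6  -98.7] tilt [-1.e-04  3.e-04 -1.e+00]
twist -6.13
[-0.25509545 -0.09139024 -0.96258721] [ 3.39644540e-01 -9.40553603e-01 -7.10956790e-04]
1414 ((542.5582275390625, 304.53961181640625), (153.29441833496094, 336.3478088378906), 3.99448561668396)
[624. 151.] [622. 203.] [614. 212.] [596. 192.] [570. 165.] [563. 166.] [614. 248.] [557. 166.] [564. 190.] [583. 213.] [596. 241.] [546. 174.] [572. 213.] [596. 257.] [541. 182.] [563. 215.] [600. 270.] [531. 181.] [569. 239.] [515. 165.] [543. 217.] [605. 298.] [535. 207.] [595. 296.] [521. 193.] [595. 297.] [514. 198.] [588. 297.] [511. 196.] [570. 282.] [489. 176.] [526. 233.] [579. 310.] [504. 205.] [560. 288.] [481. 186.] [516. 236.] [557. 298.] [484. 208.] [500. 232.] [510. 249.] [537. 296.] [546. 313.] [488. 233.] [513. 273.] [529. 301.] [598. 403.] [484. 251.] [476. 242.] [595. 413.] [507. 304.] [489. 286.] [487. 299.] [602. 470.] [472. 331.] [465. 365.] [461. 393.]
```

>>> play_rows --pt "0 10 -10 -8 -0.5" --pt "0 25 -25 -8 -0.5" --pt "0 40 -40 -8 -0.5" --pt "0 44 -44 -8 -0.5" --pt "0 47 -46 -8 -0.5" --pt "0 47 -46 -8 -0.5" --pt "0 47 -46 -8 -0.5" --pt "0 47 -46 -8 -0.5" --pt "0 47 -46 -8 -0.5" --pt "0 42 -42 -8 -0.5" --pt "0 32 -32 -8 -0.5" --pt "0 22 -25 -8 -0.5"

```text
time_s: 1.65
ee_pos: [428.5, -146.5, 314.6]
eef_rot: [3.061, 0.707, 0.002]
force: [0.1, 0.1, -0.4]
gripper_width: 85.4
```

```bash
python3 - <<'E'
from h import *
plan((500,-60,330),26)
im=get_image("wrist");save(im,"pics/w1.png")
E
```

```text
t 1.65 pos [ 428.5 -146.5  314.6] yaw 26.0 q [-0.39 -0.38  1.76  0.    1.77  0.73] tooldelta [102.2 -46.4 -15.3] tilt [ 1.3e-03 -1.0e-04 -1.0e+00]
twist -0.0
```

View pics/w1.png

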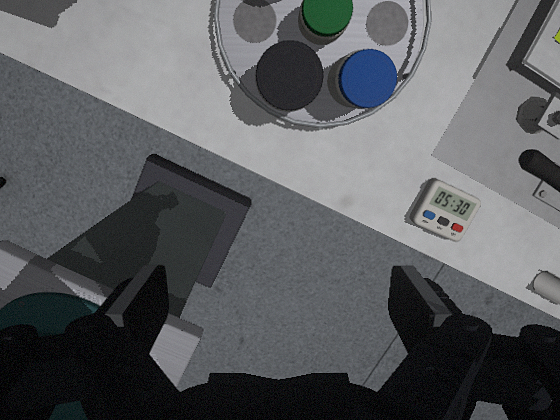

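The wrist view shows the green lid at (327,12), with the empty seats at (255,20) and (387,22) lying along the jaw axis as computed. Next I'll move towards the box.

>>> play_rows --pt "0 15 -15 -4 0" --pt "0 25 -28 -4 0" --pt "0 33 -36 -4 0" --pt "0 33 -36 -4 0" --pt "0 33 -36 0 0" --pt "0 25 -28 0 0" --pt "0 10 -11 0 0" --pt "0 0 0 0 0"

```text
time_s: 2.5
ee_pos: [501.8, 99.0, 329.6]
eef_rot: [-3.061, -0.708, 0.0]
force: [-0.2, -0.5, -0.1]
gripper_width: 85.4
```

```bash
python3 - <<'E'
from h import *
plan((500,-60,330),26)
im=get_image("wrist");save(im,"pics/w2.png")
E
```

```text
t 2.5 pos [501.8  99.  329.6] yaw 26.03 q [ 0.14 -0.25  1.63  0.    1.76  1.26] tooldelta [-71.4 142.   -0.4] tilt [-3.e-04  1.e-04 -1.e+00]
twist 0.03
```

View pics/w2.png

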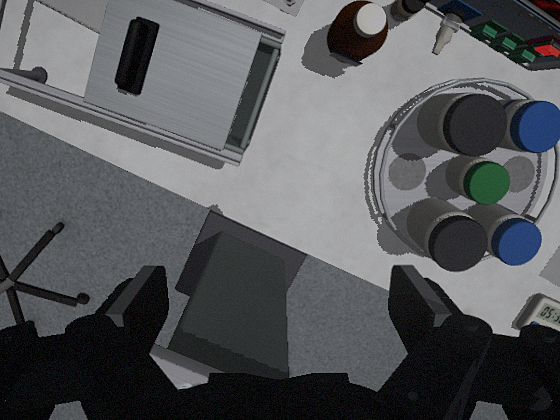

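```bash
cat > box.py <<'E'
from h import *
im=get_image("wrist");P=cloud(im);c=im["color"]
hsv=cv2.cvtColor(c,cv2.COLOR_BGR2HSV)
ok=(P[...,1]>100)&(P[...,0]>380)&(P[...,0]<660)&(P[...,1]<500)
m=ok&(P[...,2]>117)&(P[...,2]<130)&(hsv[...,2]<70)
n,l,s,ce=cv2.connectedComponentsWithStats(m.astype(np.uint8))
if n>1:
    i=1+s[1:,4].argmax();m=l==i
    uv=np.argwhere(m)[:,::-1]
    q=onplane(im,uv,124)[:,:2]
    r=cv2.minAreaRect(q.astype(np.float32));print("handle",s[i],np.median(P[m][:,2]),r, cv2.boxPoints(r).round(1).tolist(),"mean",q.mean(0))
for lo,hi in((93,99),(88,93)):
    m=ok&(P[...,2]>lo)&(P[...,2]<hi)
    n,l,s,ce=cv2.connectedComponentsWithStats(m.astype(np.uint8))
    for i in range(1,n):
        if s[i,4]>150:
            q=P[l==i];r=cv2.minAreaRect(q[:,:2].astype(np.float32));print(lo,s[i],np.median(q[:,2]).round(1),r)
E
python3 box.py
python3 - <<'E'
from h import *
c=cv2.imread("pics/w2.png");cv2.imwrite("pics/w2c.png",cv2.resize(c[0:190,0:300],None,fx=2.6,fy=2.6,interpolation=cv2.INTER_CUBIC))
E
```

```text
handle [113  19  30  67 986] 124.51762702228291 ((543.46435546875, 265.6673278808594), (60.13956832885742, 14.025614738464355), 6.463105201721191) [[512.7999877929688, 269.29998779296875], [514.4000244140625, 255.3000030517578], [574.0999755859375, 262.1000061035156], [572.5999755859375, 276.0]] mean [543.72534961 265.95140769]
93 [192   0  92  34 442] 95.6 ((617.8133544921875, 195.21353149414062), (5.081773281097412, 89.74925994873047), 5.7027764320373535)
93 [133  22  26  73 218] 97.3 ((544.1729125976562, 258.6301574707031), (70.05593872070312, 5.224527835845947), 5.776847839355469)
93 [   0   79  239   87 1060] 95.5 ((476.3166198730469, 263.8662109375), (5.252307415008545, 256.5234375), 5.807307243347168)
88 [   82     0   179   150 16024] 91.3 ((546.1060791015625, 238.13917541503906), (121.01029968261719, 150.87730407714844), 5.917542934417725)
```

View pics/w2c.png

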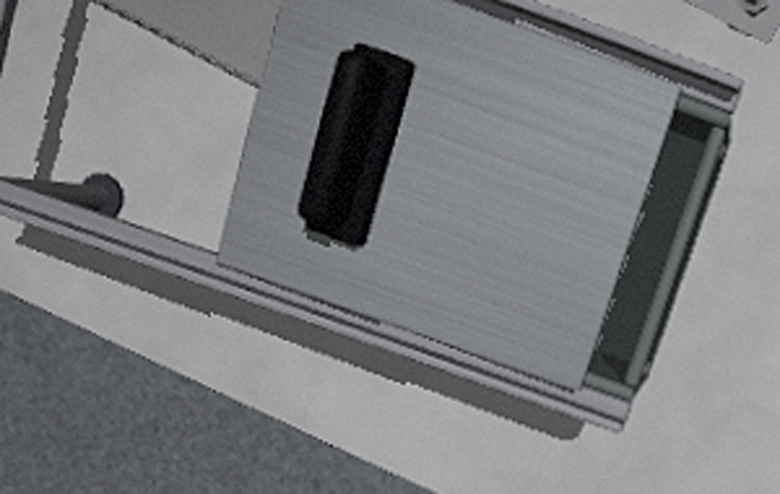

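```bash
python3 - <<'E'
from h import *
im=get_image("wrist")
uv=[(282,49),(246,150),(261,36),(224,149),(284,38),(240,165),(108,0),(84,101)]
z=[84,84,91,91,95,95,91,91]
a=np.radians(5.85);B=np.array([[np.cos(a),np.sin(a)],[-np.sin(a),np.cos(a)]])
for p,zz in zip(uv,z):
    w=onplane(im,[p],zz)[0];print(p,zz,w.round(1),(B@w[:2]).round(1))
print(plan((543.6,265.8,200),5.85))
E
```

```text
(282, 49) 84 [609.3 143.9  84. ] [620.7  81.1]
(246, 150) 84 [504.3 134.   84. ] [515.3  81.9]
(261, 36) 91 [610.4 166.8  91. ] [624.2 103.7]
(224, 149) 91 [496.6 154.4  91. ] [509.7 103. ]
(284, 38) 95 [617.7 146.1  95. ] [629.4  82.4]
(240, 165) 95 [489.5 132.9  95. ] [500.5  82.3]
(108, 0) 91 [579.3 313.9  91. ] [608.3 253.2]
(84, 101) 91 [480.  302.6  91. ] [508.4 252.1]
t 2.65 pos [501.7  96.5 329.9] yaw 25.84 q [ 0.14 -0.25  1.63 -0.    1.76  1.26] tooldelta [ 111.4 -134.1  129.8] tilt [ 4.e-04 -2.e-04 -1.e+00]
twist 19.99
[ 111.44999627 -134.1471703   129.84847781]
```

>>> play_rows --pt "0 15 -18 10 0" --pt "0 30 -36 25 0" --pt "0 31 -38 30 0" --pt "0 25 -30 25 0" --pt "0 10 -12 15 0" --pt "0.3 0 0 5 6" --pt "0.3 0 0 5 8" --pt "0.3 0 0 5 6" --pt "0.3 0 0 0 0"

```text
time_s: 3.55
ee_pos: [541.5, 255.9, 214.8]
eef_rot: [3.137, 0.156, -0.001]
force: [-0.3, -0.2, 0.9]
gripper_width: 59.4
```

```bash
python3 - <<'E'
from h import *
plan((543.4,265.3,103),5.85)
E
python3 box.py
python3 - <<'E'
from h import *
im=get_image("wrist");save(im,"pics/w3.png")
E
```

```text
t 3.55 pos [541.5 255.9 214.8] yaw 5.68 q [ 0.4  -0.04  1.63 -0.    1.55  1.87] tooldelta [  2.9  -9.2 111.8] tilt [-3.e-04 -4.e-04 -1.e+00]
twist -0.17
handle [ 249  158   20   90 1617] 124.57322293870351 ((544.2147827148438, 267.7409362792969), (59.51662826538086, 11.917923927307129), 5.280096054077148) [[514.0, 270.8999938964844], [515.0999755859375, 259.1000061035156], [574.4000244140625, 264.5], [573.2999877929688, 276.3999938964844]] mean [545.38151721 267.55901505]
93 [  27   96  415   11 2478] 95.6 ((607.7568969726562, 294.8240966796875), (4.525465965270996, 289.4590148925781), 5.793017387390137)
93 [ 56 274 104   7 559] 95.5 ((464.729736328125, 382.6544494628906), (4.736474990844727, 84.30711364746094), 5.8934197425842285)
93 [204 275 149   7 878] 95.4 ((478.2171630859375, 248.91610717773438), (4.947384834289551, 114.46770477294922), 5.435195446014404)
88 [  195   109   215   160 28759] 91.2 ((546.2061767578125, 237.95513916015625), (120.14517974853516, 150.64210510253906), 5.868466377258301)
88 [ 59 271 104   5 279] 90.4 ((466.43927001953125, 381.9602355957031), (2.4552266597747803, 84.76553344726562), 5.516971588134766)
88 [204 272 149   5 432] 90.5 ((479.5880126953125, 249.00454711914062), (2.0734546184539795, 116.44652557373047), 6.102363586425781)
```

View pics/w3.png

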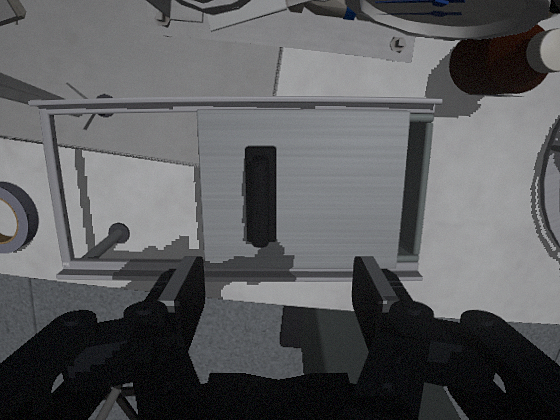

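The handle at (261,197) lies between the jaws and the cover is about 21 mm ajar. I'll descend and grip.

>>> play_rows --pt "0.3 1 -4 20 0" --pt "0.3 1 -4 30 0" --pt "0.3 1 -3 30 0" --pt "0.3 0 0 20 0" --pt "0.3 0 0 11 0" --pt "0.3 0 0 0 0" --pt "0.6 0 0 0 0" --pt "1 0 0 0 0" --pt "1 0 0 0 0" --pt "1 0 0 0 0" --pt "1 0 0 0 0" --squeeze 30

```text
time_s: 4.75
ee_pos: [543.6, 268.8, 105.0]
eef_rot: [-3.137, -0.161, -0.002]
force: [-1.5, -0.2, 6.6]
gripper_width: 11.7
```

>>> play_rows --pt "1 0 -4 0 0" --pt "1 0 -10 0 0" --pt "1 0 -15 0 0" --pt "1 0 -15 0 0" --pt "1 0 -15 0 0" --pt "1 0 -15 0 0" --pt "1 0 -15 0 0" --pt "1 0 -10 0 0" --pt "1 0 -8 0 0" --pt "1 0 -3 0 0" --pt "1 0 0 0 0"

```text
time_s: 5.85
ee_pos: [532.4, 379.0, 105.1]
eef_rot: [-3.136, -0.162, -0.003]
force: [1.7, 1.7, 5.5]
gripper_width: 11.1
```

>>> play_rows --pt "1 0 -2 0 0" --pt "1 0 -2 0 0" --pt "1 0 0 0 0"

```text
time_s: 6.15
ee_pos: [532.0, 382.6, 105.0]
eef_rot: [-3.137, -0.161, -0.002]
force: [-0.0, 1.6, 6.5]
gripper_width: 11.2
```

>>> play_rows --pt "1 0 -2 0 0" --pt "1 0 -1 0 0" --pt "1 0 0 0 0"

```text
time_s: 6.45
ee_pos: [532.0, 383.1, 105.0]
eef_rot: [3.134, 0.16, 0.001]
force: [-0.9, -20.1, 11.4]
gripper_width: 11.3
```

>>> play_rows --pt "1 0 2 0 0" --pt "0.3 0 0 0 0" --pt "0.3 0 0 0 0" --pt "0.3 0 0 0 0" --pt "0.3 0 0 -20 0" --pt "0.3 0 5 -40 0" --pt "0.3 0 15 -40 0" --pt "0.3 0 40 -10 0" --pt "0.3 0 48 0 0" --pt "0.3 0 48 0 0" --pt "0.3 0 15 0 0" --pt "0.3 0 0 0 0"

```text
time_s: 7.65
ee_pos: [549.2, 211.4, 214.1]
eef_rot: [3.138, 0.157, 0.001]
force: [0.7, 0.3, -0.0]
gripper_width: 59.9
```

```bash
python3 - <<'E'
from h import *
plan((543.4,265.3,103),5.85)
im=get_image("wrist");save(im,"pics/w4.png")
E
```

```text
t 7.65 pos [549.2 211.4 214.1] yaw 5.73 q [ 0.32 -0.07  1.66 -0.    1.55  1.79] tooldelta [ -0.4 -54.2 111.1] tilt [ 4.e-04  0.e+00 -1.e+00]
twist -0.12
```

View pics/w4.png

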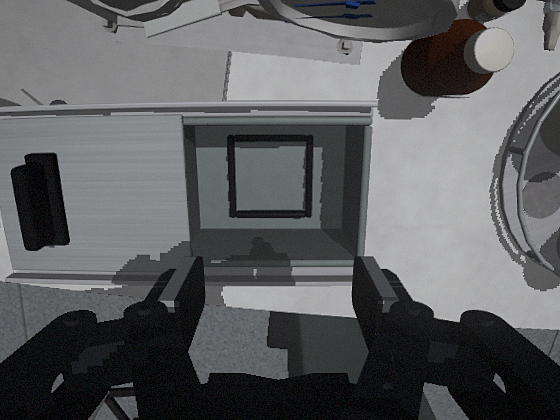

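The cover is fully open, with its edge at column 185, and the black frame is clear at (271,177). I'll measure the frame, then look at the carrier.

```bash
python3 - <<'E'
from h import *
im=get_image("wrist");P=cloud(im)
g=cv2.cvtColor(im["color"],cv2.COLOR_BGR2GRAY)
m=np.zeros_like(g);m[125:228,215:325]=(g[125:228,215:325]<50)*255
cs,h=cv2.findContours(m,cv2.RETR_CCOMP,cv2.CHAIN_APPROX_NONE)
for c in cs:
    if cv2.contourArea(c)<800: continue
    q=onplane(im,c[:,0],16)[:,:2].astype(np.float32);r=cv2.minAreaRect(q);print(cv2.contourArea(c),r)
a=np.radians(5.85);B=np.array([[np.cos(a),np.sin(a)],[-np.sin(a),np.cos(a)]])
for uv,z in (((371,124),84),((363,265),84),((185,190),91)):
    w=onplane(im,[uv],z)[0];print(w.round(1),(B@w[:2]).round(1))
plan((588,-124,300),26)
E
```

```text
6891.0 ((548.8878173828125, 218.4405975341797), (79.06080627441406, 78.70866394042969), 4.833464622497559)
4894.5 ((548.764892578125, 218.0365753173828), (65.69310760498047, 66.92161560058594), 5.750624656677246)
[608.1 150.9  84. ] [620.3  88.2]
[499.1 139.1  84. ] [510.7  87.5]
[547.9 279.9  91. ] [573.6 222.6]
t 7.75 pos [548.9 213.5 213.9] yaw 5.85 q [ 0.33 -0.07  1.65  0.    1.55  1.8 ] tooldelta [  4.4 339.7 -86.2] tilt [-1.e-04  3.e-04 -1.e+00]
twist -20.15
```

>>> play_rows --pt "0.3 0 10 -10 0" --pt "0.3 1 25 -10 0" --pt "0.3 1 40 -10 0" --pt "0.3 1 45 -10 0" --pt "0.3 1 45 0 0" --pt "0.3 0 45 0 0" --pt "0.3 0 45 0 0" --pt "0.3 0 40 0 0" --pt "0.1 0 30 0 -3" --pt "0 0 14 0 -7" --pt "0 0 0 0 -7" --pt "0 0 0 0 -3"

```text
time_s: 8.95
ee_pos: [588.7, -123.8, 254.4]
eef_rot: [-3.06, -0.711, 0.0]
force: [-0.0, 0.0, -0.4]
gripper_width: 85.3
```

```bash
python3 - <<'E'
from h import *
plan((588,-124,260),26)
im=get_image("wrist");save(im,"pics/w5.png")
print(lids(im,(100,50,500,330)))
E
```

```text
t 8.95 pos [ 588.7 -123.8  254.4] yaw 26.16 q [-0.25 -0.05  1.57  0.    1.62  0.86] tooldelta [-0.7 -0.1 -5.6] tilt [-1.e-04  0.e+00 -1.e+00]
twist 0.16
{'green': [([248, 151, 54, 55, 2274], [274.8, 178.4])], 'blue': [([292, 69, 67, 69, 3575], [325.1, 102.9]), ([288, 225, 60, 58, 2651], [318.1, 254.6])], 'dark': [([175, 51, 146, 103, 6463], [228.0, 103.8]), ([304, 54, 39, 19, 43], [322.9, 62.1]), ([175, 77, 140, 213, 8380], [247.2, 217.1]), ([346, 77, 40, 171, 753], [367.9, 168.6]), ([378, 172, 11, 37, 39], [384.2, 190.0]), ([474, 172, 26, 51, 625], [489.4, 201.6]), ([314, 203, 7, 15, 37], [317.2, 210.5]), ([486, 235, 14, 35, 335], [493.9, 252.7]), ([100, 263, 110, 67, 3818], [147.4, 298.7]), ([270, 265, 20, 9, 67], [277.1, 268.4]), ([384, 265, 116, 65, 3714], [425.9, 303.9]), ([143, 323, 14, 7, 33], [149.8, 327.0])]}
```

View pics/w5.png

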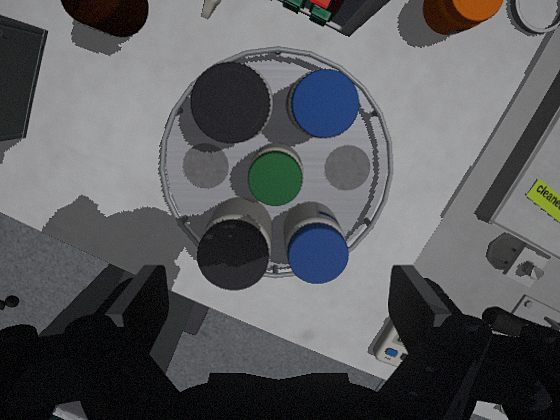

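This view serves as the confirming close-up: the green lid at (275,178) is the shortest jar, in the centre seat between the empty seats at (206,165) and (348,167). The orange one at (462,10) is outside the carrier.

```bash
cat > car.py <<'E'
from h import *
im=get_image("wrist");P=cloud(im)
g=cv2.cvtColor(im["color"],cv2.COLOR_BGR2GRAY)
def circ(m,z,name):
    n,l,s,ce=cv2.connectedComponentsWithStats(m.astype(np.uint8))
    for i in range(1,n):
        if s[i,4]>600:
            uv=np.argwhere(l==i)[:,::-1].astype(np.float32)
            q=onplane(im,uv,z)[:,:2].astype(np.float32);(c,r)=cv2.minEnclosingCircle(q)
            print(name,ce[i].round(),"mean",q.mean(0).round(1),"enc",np.round(c,1),round(r,1))
ok=(np.hypot(P[...,0]-588,P[...,1]+124)<125)
for lo,hi,z,n in((70,81,75,"small"),(87,95.3,91,"mid"),(95.3,104,99,"big")):
    circ(ok&(P[...,2]>lo)&(P[...,2]<hi),z,n)
d=[]
for uv in ((206,165),(348,167)):
    d.append(onplane(im,[uv],8)[0][:2])
v=d[0]-d[1];print("seats",d,"mid",(d[0]+d[1])/2,"y axis deg",np.degrees(np.arctan2(v[1],v[0])),np.hypot(*v))
E
python3 car.py
```

```text
small [275. 178.] mean [ 589.9 -121.3] enc [ 589.7 -121.5] 24.2
mid [325. 103.] mean [ 664.7 -128.6] enc [ 664.3 -128.8] 27.3
mid [318. 255.] mean [ 547.8 -183.6] enc [ 547.7 -183.4] 27.6
big [230. 102.] mean [632.8 -61.8] enc [632.3 -62. ] 31.3
big [233. 257.] mean [ 516.7 -116.3] enc [ 516.3 -116.6] 31.5
seats [array([558.25777195, -55.32464012]), array([ 622.08841767, -189.56884757])] mid [ 590.17309481 -122.44674384] y axis deg 115.43022616482207 148.64675767484604
```

>>> play_rows --pt "0 1 -0.8 15 0.6" --pt "0 1 -0.7 30 0" --pt "0 0 0 35 0" --pt "0 0 0 25 0" --pt "0 0 0 15 0" --pt "0 0 0 0 0" --pt "0 0 0 0 0"

```text
time_s: 9.75
ee_pos: [589.8, -121.4, 134.7]
eef_rot: [3.065, 0.687, 0.001]
force: [0.3, 0.1, 0.8]
gripper_width: 84.9
```

```bash
python3 - <<'E'
from h import *
plan((589.8,-121.6,34.5),25.5)
im=get_image("wrist");save(im,"pics/w6.png")
E
python3 car.py
```

```text
t 9.75 pos [ 589.8 -121.4  134.7] yaw 25.25 q [-0.25  0.    1.72  0.    1.42  0.88] tooldelta [-2.000e-01  1.000e-01  1.002e+02] tilt [ 7.e-04 -2.e-04 -1.e+00]
twist -0.25
small [276. 224.] mean [ 590.2 -121.1] enc [ 589.8 -121.1] 24.3
small [227. 291.] mean [ 539.2 -112.5] enc [ 518.9 -116.4] 32.8
small [328. 295.] mean [ 562.8 -169.1] enc [ 552.  -178.7] 26.9
mid [354. 108.] mean [ 664.9 -128.3] enc [ 664.3 -128.6] 27.1
mid [224. 303.] mean [ 540.1 -112.6] enc [ 523.5 -116. ] 30.5
mid [341. 336.] mean [ 549.  -182.6] enc [ 548.4 -183.1] 27.5
big [200. 109.] mean [633.1 -61.9] enc [632.3 -62.2] 31.0
big [212. 340.] mean [ 519.9 -114.5] enc [ 517.  -116.7] 31.7
seats [array([589.01100579, -65.24116524]), array([ 631.6828381 , -159.25658476])] mid [ 610.34692194 -112.248875  ] y axis deg 114.41240530077569 103.246231798176
```

View pics/w6.png

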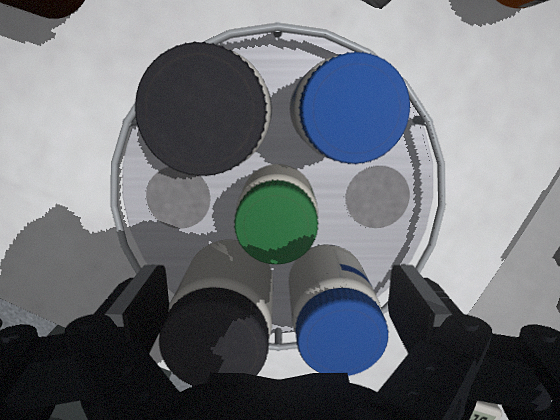

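The jaws line up with the two empty seats and the green lid at (276,224) is centred between them. I'll descend and grip.

>>> play_rows --pt "0 0 0 10 0" --pt "0 0 0 20 0" --pt "0 0 0 20 0" --pt "0 0 0 20 0" --pt "0 0 0 15 0" --pt "0 0 0 10 0" --pt "0 0 0 5 0" --pt "0 0 0 0 0" --pt "0 0 0 0 0" --squeeze 30

```text
time_s: 10.75
ee_pos: [589.8, -121.6, 34.7]
eef_rot: [3.065, 0.687, 0.001]
force: [-0.0, 0.1, 0.3]
gripper_width: 85.5
```

>>> play_rows --pt "0.2 0 0 0 0" --pt "0.3 0 0 0 0" --pt "0.35 0 0 0 0" --pt "0.4 0 0 0 0" --pt "0.6 0 0 0 0" --pt "0.8 0 0 0 0" --pt "0.8 0 0 0 0"

```text
time_s: 11.45
ee_pos: [589.6, -121.4, 34.4]
eef_rot: [-3.065, -0.687, -0.001]
force: [-2.3, 1.5, 5.3]
gripper_width: 49.5
```

>>> play_rows --pt "1 0 0 0 0" --pt "1 0 0 0 0" --pt "1 0 0 -2 0" --pt "1 0 0 -5 0" --pt "1 0 0 0 0"

```text
time_s: 11.95
ee_pos: [589.8, -121.6, 41.6]
eef_rot: [3.065, 0.687, 0.001]
force: [-0.5, -0.2, -0.9]
gripper_width: 49.7
```

```bash
python3 - <<'E'
from h import *
plan((589.8,-121.6,34.5),25.5)
im=get_image("side");cv2.imwrite("pics/s7.png",cv2.resize(im["color"][200:310,200:340],None,fx=5,fy=5,interpolation=cv2.INTER_CUBIC))
im=get_image("wrist");save(im,"pics/w7.png")
E
```

```text
t 11.95 pos [ 589.8 -121.6   41.6] yaw 25.27 q [-0.25  0.08  1.8  -0.    1.26  0.88] tooldelta [0.  0.  7.1] tilt [ 8.e-04 -3.e-04 -1.e+00]
twist -0.23
```

View pics/s7.png

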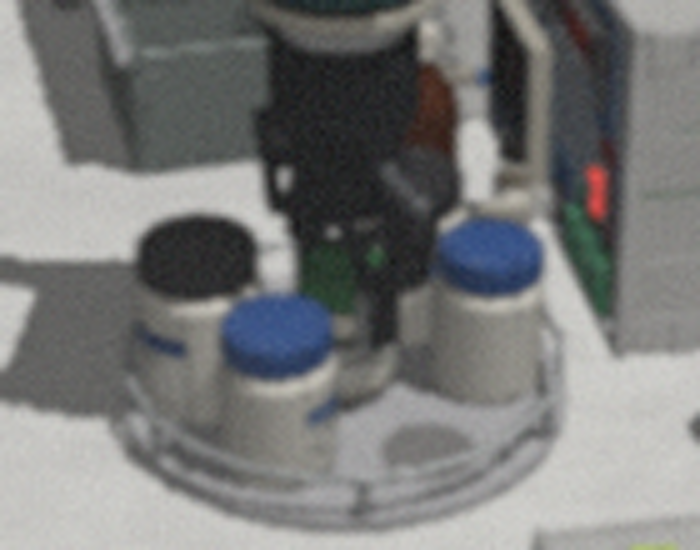

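View pics/w7.png

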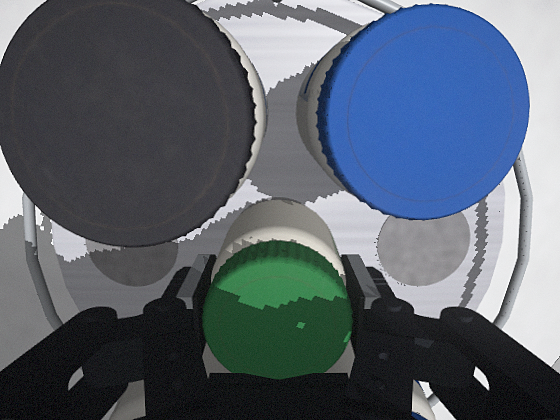

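The jar is held symmetrically between the pads, with its lid at (278,305), and the neighbours are untouched. I'll lift slowly and then check.

>>> play_rows --pt "1 0 0 -5 0" --pt "1 0 0 -8 0" --pt "1 0 0 -12 0" --pt "1 0 0 -15 0" --pt "1 0 0 -20 0" --pt "1 0 0 -25 0" --pt "1 0 0 -25 0" --pt "1 0 0 -20 0" --pt "1 0 0 -15 0" --pt "1 0 0 -8 0" --pt "1 0 0 -3 0" --pt "1 0 0 0 0"

```text
time_s: 13.25
ee_pos: [589.4, -121.5, 196.7]
eef_rot: [-3.065, -0.687, 0.001]
force: [0.5, 0.2, -1.0]
gripper_width: 50.0
```

```bash
python3 - <<'E'
from h import *
plan((548.7,218.6,200),5.85)
im=get_image("wrist");save(im,"pics/w8.png");P=cloud(im)
m=P[260:345,215:345].reshape(-1,3);m=m[np.isfinite(m[:,2])];print(np.percentile(m[:,2],[10,30,50,70,90]))
im=get_image("side");cv2.imwrite("pics/s8.png",cv2.resize(im["color"][180:310,200:340],None,fx=5,fy=4.6,interpolation=cv2.INTER_CUBIC))
E
```

```text
t 13.25 pos [ 589.4 -121.5  196.7] yaw 25.27 q [-0.25 -0.03  1.65  0.    1.52  0.88] tooldelta [ 108.4 -324.9   -3.3] tilt [-4.e-04  1.e-04 -1.e+00]
twist 19.42
[235.75528463 236.87371661 237.26241045 237.593805   238.06482922]
```

View pics/s8.png

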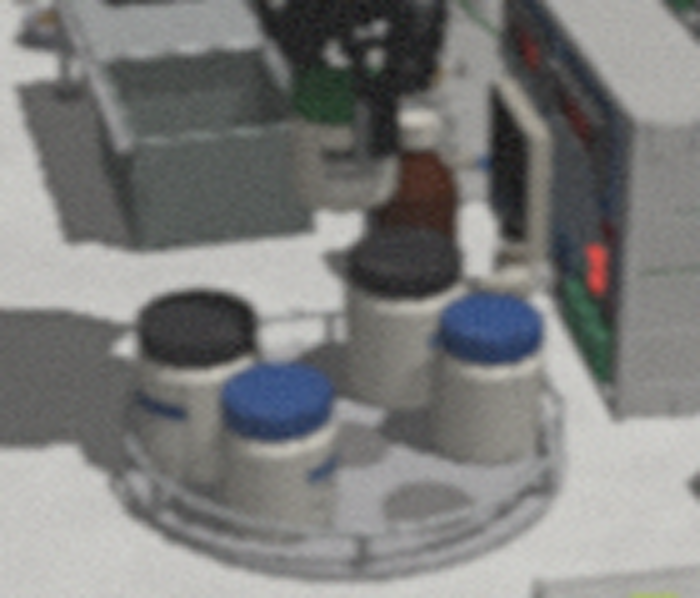

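View pics/w8.png

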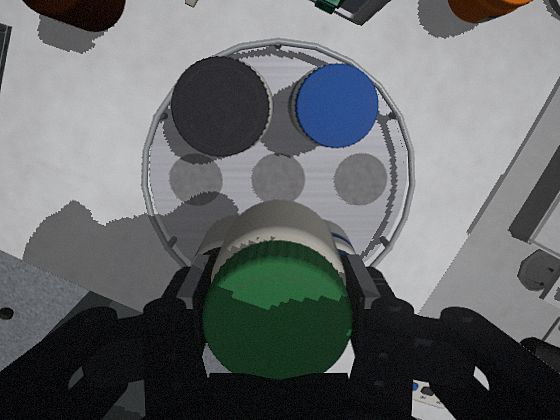

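The jar hangs level at its original grip height (lid top 40.6 mm above the TCP, before and after), and the neighbours are in place. I'll carry it to the box.

>>> play_rows --pt "1 3 -10 0 0" --pt "1 8 -22 0 0" --pt "1 11 -34 0 0" --pt "1 13 -40 0 0" --pt "1 13 -40 0 0" --pt "1 13 -40 0 0" --pt "1 13 -40 0 0" --pt "1 13 -40 0 0" --pt "1 11 -33 0 0" --pt "1 7 -18 0 0" --pt "1 3 -8 0 0" --pt "1 0 0 0 0"

```text
time_s: 14.55
ee_pos: [547.9, 219.3, 196.5]
eef_rot: [3.065, 0.689, -0.001]
force: [-0.4, -0.7, -0.5]
gripper_width: 49.9
```

>>> play_rows --pt "1 0 0 0 2" --pt "1 0 0 0 4" --pt "1 0 0 0 5" --pt "1 0 0 0 5" --pt "1 0 0 0 2.5" --pt "1 0 0 0 1" --pt "1 0 0 0 0"

```text
time_s: 15.25
ee_pos: [548.5, 217.7, 196.9]
eef_rot: [3.138, 0.157, -0.0]
force: [0.2, -1.0, -2.1]
gripper_width: 49.7
```

```bash
python3 - <<'E'
from h import *
plan((548.7,218.6,33),5.85)
im=get_image("wrist");save(im,"pics/w9.png");P=cloud(im)
m=P[260:345,215:345].reshape(-1,3);m=m[np.isfinite(m[:,2])];print(np.percentile(m[:,2],[10,30,50,70,90]))
a=P[20:420,:];  q=P[(P[...,2]>220)&(P[...,2]<250)&(np.arange(420)[:,None]<380)&(np.arange(420)[:,None]>235)]
q=q[abs(q[:,2]-np.median(q[:,2]))<3]; print(q.mean(0),cv2.minEnclosingCircle(q[:,:2].astype(np.float32)))
E
```

```text
t 15.25 pos [548.5 217.7 196.9] yaw 5.74 q [ 0.33 -0.06  1.67 -0.    1.52  1.81] tooldelta [  0.3  -0.9 163.9] tilt [-0.e+00 -1.e-04 -1.e+00]
twist -0.11
[235.95127236 237.06966534 237.45814815 237.78932067 238.24843651]
[551.6823196  217.35947784 237.4164852 ] ((559.81884765625, 217.81045532226562), 36.40087127685547)
```

View pics/w9.png

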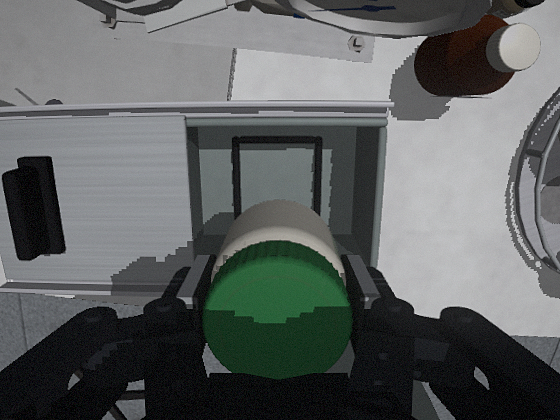

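The jar at (278,300) is centred over the frame, whose far side shows at (278,140). I'll lower it.

>>> play_rows --pt "1 0.3 -0.9 8 0" --pt "1 0 0 15 0" --pt "1 0 0 20 0" --pt "1 0 0 20 0" --pt "1 0 0 20 0" --pt "1 0 0 20 0" --pt "1 0 0 18 0" --pt "1 0 0 14 0" --pt "1 0 0 10 0" --pt "1 0 0 6 0" --pt "1 0 0 0 0"

```text
time_s: 16.4
ee_pos: [548.4, 219.4, 45.2]
eef_rot: [3.137, 0.158, -0.001]
force: [-0.1, 0.9, -1.1]
gripper_width: 49.7
```

```bash
python3 - <<'E'
from h import *
plan((548.7,218.6,33),5.85);print(get_state()["force"])
im=get_image("wrist");save(im,"pics/w10.png")
E
```

```text
t 16.4 pos [548.4 219.4  45.2] yaw 5.77 q [0.34 0.05 1.82 0.   1.27 1.81] tooldelta [ 0.3  0.8 12.2] tilt [-8.e-04 -3.e-04 -1.e+00]
twist -0.08
[-0.14234098  0.87153547 -1.06129879]
```

View pics/w10.png

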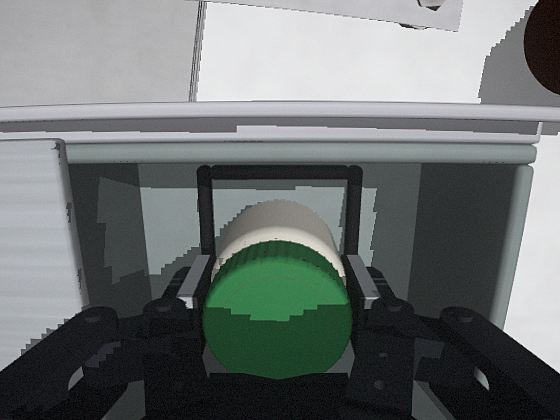

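>>> play_rows --pt "1 0.3 0.8 4 0" --pt "1 0 0 4 0" --pt "1 0 0 2 0" --pt "1 0 0 1 0" --pt "1 0 0 0 0"

```text
time_s: 16.95
ee_pos: [548.9, 218.7, 34.8]
eef_rot: [3.138, 0.158, -0.0]
force: [0.7, -1.0, -2.0]
gripper_width: 49.9
```

>>> play_rows --pt "1 0 0 1 0" --pt "1 0 0 0 0"

```text
time_s: 17.15
ee_pos: [549.0, 218.7, 33.9]
eef_rot: [-3.138, -0.158, -0.0]
force: [0.3, -0.1, -0.7]
gripper_width: 49.7
```

>>> play_rows --pt "1 0 0 1 0" --pt "1 0 0 0.5 0" --pt "1 0 0 0 0"

```text
time_s: 17.45
ee_pos: [549.0, 218.7, 32.4]
eef_rot: [-3.138, -0.158, -0.0]
force: [0.5, 0.4, -0.6]
gripper_width: 49.7
```

>>> play_rows --pt "1 0 0 0.7 0" --pt "1 0 0 0 0"

```text
time_s: 17.65
ee_pos: [549.1, 218.7, 32.4]
eef_rot: [-3.138, -0.158, -0.001]
force: [-3.3, -2.7, 7.5]
gripper_width: 49.8
```

Contact with the floor came at TCP z = 32.4, as predicted. I'll open part way and rise.

>>> play_rows --pt "0.4 0 0 0 0" --pt "0.36 0 0 0 0" --pt "0.32 0 0 0 0" --pt "0.28 0 0 0 0" --pt "0.28 0 0 0 0" --pt "0.28 0 0 -4 0" --pt "0.28 0 0 -10 0" --pt "0.28 0 0 -15 0" --pt "0.28 0 0 -20 0" --pt "0.28 0 0 -30 0" --pt "0.28 0 0 -40 0" --pt "0.28 0 0 -40 0"

```text
time_s: 18.85
ee_pos: [548.7, 218.9, 193.1]
eef_rot: [-3.137, -0.159, -0.001]
force: [0.6, -0.2, 0.3]
gripper_width: 61.8
```

```bash
python3 - <<'E'
from h import *
plan((532,383,105),5.85)
im=get_image("wrist");save(im,"pics/w11.png");P=cloud(im)
hsv=cv2.cvtColor(im["color"],cv2.COLOR_BGR2HSV)
m=cv2.inRange(hsv,(50,90,30),(85,255,255))>0
n,l,s,ce=cv2.connectedComponentsWithStats(m.astype(np.uint8));i=1+s[1:,4].argmax()
uv=np.argwhere(l==i)[:,::-1];print(s[i],np.median(P[l==i],0),onplane(im,uv,73)[:,:2].mean(0))
E
```

```text
t 18.85 pos [548.7 218.9 193.1] yaw 5.79 q [ 0.34 -0.05  1.68  0.    1.52  1.81] tooldelta [-1.000e-01 -1.649e+02  8.810e+01] tilt [ 4.e-04  5.e-04 -1.e+00]
twist -0.06
[ 245  163   66   66 3394] [nan nan nan] [550.34049704 218.50190858]
```

View pics/w11.png

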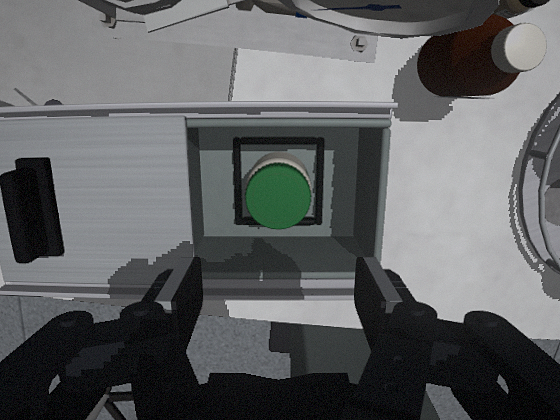

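The jar stands upright in the frame, with its lid at (278,196), centred. Back to the handle to shut the cover.

>>> play_rows --pt "0.28 0 -15 0 0" --pt "0.28 0 -35 0 0" --pt "0.28 0 -45 0 0" --pt "0.28 0 -40 0 0" --pt "0.28 0 -22 10 0" --pt "0.28 0 -8 20 0" --pt "0.28 0 0 25 0" --pt "0.28 0 0 20 0" --pt "0.28 0 0 10 0" --pt "0.28 0 0 2 0" --pt "0.28 0 0 0 0"

```text
time_s: 20.0
ee_pos: [532.4, 383.1, 104.1]
eef_rot: [-3.137, -0.158, -0.0]
force: [0.4, -0.5, 0.5]
gripper_width: 61.6
```

>>> play_rows --pt "0.6 0 0 0 0" --pt "1 0 0 0 0" --pt "1 0 0 0 0" --pt "1 0 0 0 0" --pt "1 0 0 0 0"

```text
time_s: 20.5
ee_pos: [532.6, 382.9, 104.4]
eef_rot: [-3.137, -0.158, -0.001]
force: [-1.1, -1.8, 5.0]
gripper_width: 11.2
```

Gripped. Sliding it 135 mm shut, gently near the end.

>>> play_rows --pt "1 0 4 0 0" --pt "1 0 10 0 0" --pt "1 0 15 0 0" --pt "1 0 18 0 0" --pt "1 0 18 0 0" --pt "1 0 18 0 0" --pt "1 0 18 0 0" --pt "1 0 14 0 0" --pt "1 0 10 0 0" --pt "1 0 5 0 0" --pt "1 0 2 0 0" --pt "1 0 0 0 0"

```text
time_s: 21.7
ee_pos: [546.0, 251.0, 104.4]
eef_rot: [-3.138, -0.157, -0.002]
force: [-0.3, -1.4, 6.8]
gripper_width: 11.3
```

>>> play_rows --pt "1 0 2 0 0" --pt "1 0 1 0 0" --pt "1 0 0 0 0"

```text
time_s: 22.0
ee_pos: [546.3, 248.7, 104.4]
eef_rot: [-3.137, -0.158, -0.002]
force: [-1.2, 2.9, 6.4]
gripper_width: 11.2
```

>>> play_rows --pt "1 0 2 0 0" --pt "1 0 0 0 0"

```text
time_s: 22.2
ee_pos: [546.3, 248.6, 104.4]
eef_rot: [-3.133, -0.159, -0.002]
force: [0.5, 19.4, 2.3]
gripper_width: 11.2
```

It hit the stop with exactly 135 mm of travel. I'll relax, release and retreat.

>>> play_rows --pt "1 0 -2 0 0" --pt "0.8 0 0 0 0" --pt "0.3 0 0 0 0" --pt "0.3 0 0 0 0" --pt "0.3 0 0 0 0" --pt "0.3 0 0 -15 0" --pt "0.3 0 0 -35 0" --pt "0.3 0 0 -40 0" --pt "0.3 0 0 -40 0" --pt "0.3 -20 0 -30 0" --pt "0.3 -20 0 -10 0" --pt "0.3 0 0 0 0"

```text
time_s: 23.4
ee_pos: [505.2, 244.6, 277.7]
eef_rot: [-3.136, -0.159, -0.007]
force: [1.6, 0.7, -0.0]
gripper_width: 59.6
```

```bash
python3 - <<'E'
from h import *
plan((532,383,105),5.85)
im=get_image("wrist");save(im,"pics/w12.png")
im=get_image("scene");cv2.imwrite("pics/sc12.png",cv2.resize(im["color"][100:340,150:420],None,fx=2.8,fy=2.5,interpolation=cv2.INTER_CUBIC))
im=get_image("side");cv2.imwrite("pics/s12.png",cv2.resize(im["color"][150:320,190:390],None,fx=3.8,fy=3.5,interpolation=cv2.INTER_CUBIC))
for n,roi in (("side",(220,220,320,300)),):
    im=get_image(n);print(lids(im,roi))
E
python3 box.py
```

```text
t 23.4 pos [505.2 244.6 277.7] yaw 5.79 q [ 0.41 -0.14  1.62  0.    1.66  1.87] tooldelta [  39.9 -134.8  173.1] tilt [ 0.0042  0.002  -1.    ]
twist -0.06
{'green': [], 'blue': [([289, 245, 19, 13, 176], [298.4, 250.6]), ([245, 260, 21, 14, 196], [255.7, 265.6])], 'dark': [([222, 220, 6, 13, 48], [225.3, 225.0]), ([269, 220, 23, 25, 396], [280.4, 234.1]), ([298, 220, 8, 13, 76], [301.8, 224.8]), ([310, 220, 10, 42, 241], [314.6, 234.7]), ([228, 244, 23, 16, 309], [238.8, 251.5]), ([277, 270, 10, 7, 28], [282.0, 272.5])]}
handle [ 270  100   16   78 1167] 124.56354105162745 ((545.4674682617188, 247.84803771972656), (59.038429260253906, 11.593461990356445), 6.001631259918213) [[515.5, 250.5], [516.7000122070312, 239.0], [575.4000244140625, 245.1999969482422], [574.2000122070312, 256.70001220703125]] mean [546.48527496 247.77167907]
93 [  56   51  351   11 1972] 95.6 ((607.612060546875, 294.4659729003906), (4.651022911071777, 289.9593811035156), 5.756834506988525)
93 [  76  209  320    6 1562] 95.5 ((474.8377990722656, 280.69793701171875), (4.947753429412842, 290.73992919921875), 5.74952507019043)
88 [  223    63   181   140 21792] 91.2 ((548.5673828125, 218.16403198242188), (118.97142791748047, 150.65432739257812), 5.763579368591309)
88 [ 78 208 216   2 390] 90.6 ((471.95684814453125, 326.12969970703125), (1.1845800876617432, 198.439208984375), 5.898586750030518)
88 [295 208  99   2 175] 90.2 ((486.6329345703125, 181.70057678222656), (1.3362985849380493, 88.63040161132812), 6.137918949127197)
```

View pics/w12.png

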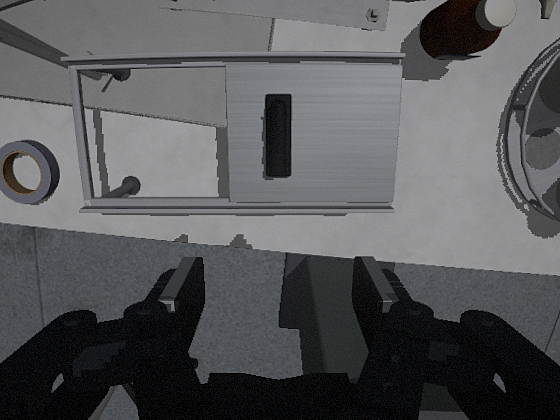

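View pics/s12.png

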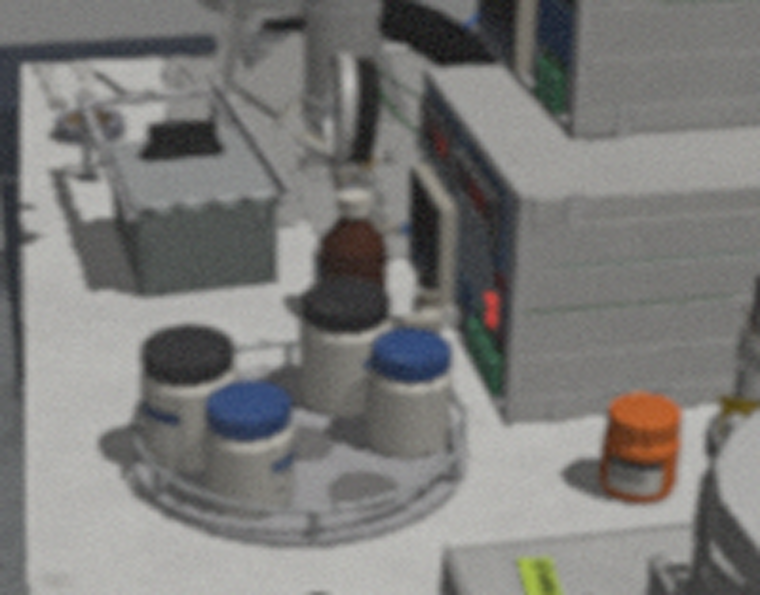

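The cover's centre (548.6, 218.2) coincides with the box's centre, so it is shut. The four neighbours' lids are at the same side-view pixels as at the start. I'll hand in.

>>> play_rows --pt "0.3 0 0 0 0" --pt "0.3 0 0 0 0" --pt "0.3 0 0 0 0"

```text
time_s: 23.95
ee_pos: [506.3, 244.5, 273.4]
eef_rot: [3.137, 0.158, -0.001]
force: [0.2, -0.4, -0.4]
gripper_width: 60.0
```

```bash
python3 -c "
from h import *
print(bot.hand_in())"
```

```text
the job is handed in; nothing more can be done
None
```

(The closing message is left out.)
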